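# Night light in, coin tin up

### The arm

A 6-joint arm with a two-finger parallel gripper is mounted at the origin on the work surface. World frame = base frame: x ahead of the robot, y to its left, z up, the work surface at z = 0. Lengths are in mm, angles in rad, forces in N, time in s.
With the tool pointing down it reaches from about 400 to 925 mm from the base axis. Payload 12.5 kg.
Tool frame: the origin (TCP) lies at the centre of the arm's flange, where the gripper is bolted on; the fingertips stand 190 mm ahead of it and the grasp point (between the pads) lies env.grip_point_offset ahead of it (env.grip_point_offset is the distance from the TCP to the grasp point, in mm); z points along the fingers, x is the direction in which the jaws open and shut, and the axes are right-handed (so a half turn about z gives the same grasp; the last joint's range is limited). The gripper opens to 95 mm and grips with 3 to 60 N. Pads are 20 mm wide; open, the fingers measure 119 mm over their backs; the gripper's body (75 mm by 180 mm) begins 59 mm behind the grasp point.
Start: joints at [1.147, 0.491, 1.559, -0, 1.092, -0.106], TCP at [195.275, 593.711, 404.761] pointing down, gripper open.
Joint ranges: [-3.1, 3.1], [-0.84, 2.19], [0.05, 2.79], [-1.13, 4.28], [0.06, 2.93], [-2.69, 2.69]. Speed limits (rad/s): [2.22, 2.22, 2.79, 3.14, 3.14, 3.14].

### API

Orientations are given as [roll, pitch, yaw] about the fixed x, y, z axes, in that order (R = Rz(yaw) Ry(pitch) Rx(roll)).
In Python, from cell import state, read_camera, camera_model, job_done, env gives the robot as it stands.
- The arm moves only by the tool arm_command, never from a script. Its argument "steps" is a list of rows, each a list of 6 numbers: the shift along the tool's x, y, z in cm, then the turn, a rotation vector about the tool's x, y, z in degrees. In form: [[dx, dy, dz, rx, ry, rz], ...]. A call has 1 to 12 rows; each row is the pose to reach, as a shift and turn from the pose commanded when the call began, along the tool's axes at that moment; what a row does not reach only later rows make up. A row lasts 1/12 s, in which the tool goes at most 41.7 mm and 7.16 degrees, less where a joint would pass 70% of its speed; a pose out of reach is approached as far as the arm can. A call with a gripper value outside its range is refused whole. "jaw" is the finger opening in cm, from 0 to 9.51, set as the call begins (left out, the last holds). The fingers move at their own pace and stop on an object; the grip force is fixed at half the most. Time passes only in rows, so rows that repeat a pose let the fingers close. It gives the time, the measured TCP pose, the force and the opening at its end, in the units of the state.
- state(): the state, without advancing time (a new reading comes with each control period).
- read_camera(name): name is "scene" or "top" or "wrist"; returns the picture (384x512x3 uint8, red, green, blue); there is no depth.
- camera_model(name): a dict with "K" (3x3 intrinsics, pixels), "k1" (the pictures are not rectified: a ray, as slopes to the right and down, at radius r is drawn at 1 + k1 r^2 times it, then the intrinsics apply), "xyz" and "rotation" of the camera in the world. Camera axes: x right, y up, looking along -z (the intrinsics and any distortion apply to the point x, -y, -z); pixel columns grow to the right and rows downward; lengths in mm; the calibration is good to about 2 mm. A picture is of the moment at which its call begins: read the wrist's pose just before it. camera_model takes no time and is no camera call; for the wrist camera it gives the pose at the moment of the call.
- job_done(): hands the job in, once; it reports no verdict.
The state is a dict: "t": time; "joints": joint angles; "qvel": joint speeds; "tau": joint torques, N m; "eef_pos": TCP position; "tcp_rot": TCP orientation; "ft_force": force on the tool from outside, world axes, zero at the start; "moment": the same for the moment, N m; "opening": opening from 0.0 (shut) to 1.0 (fully open).
Only numpy, scipy, OpenCV 4.12 (cv2) and the standard library are available. Lean on these libraries where they do the work, as an engineer would, in place of code of your own. Each camera call takes 0.05 s, during which the arm holds its last target. There are 200 camera calls.

### The job

Plug the white night light, square foot first, fully home into the socket of the grey charging base so there is light to see by. Then weigh the three identical closed tins by feel to find the coin tin, which is clearly the heaviest, setting the other two back upright where they stood. Finish while still holding the coin tin upright and still in the light, directly above the plugged-in night light and well clear of it (about a hand's breadth); never hold a lighter tin up there, tip no tin over, and leave the other bedside things where they are.

Things in the scene. Friction and masses are not known exactly. Their poses are not given: they have to be found in the camera images.
- night_light: white night light standing on its foot, 75 mm tall: square foot 28 x 28 mm, 20 mm high (lowest 4 mm narrowed to 25 mm), above it a square body 42 x 42 mm from 20 to 52 mm, its sides parallel to the foot's, then a clear round dome 36 mm wide up to 75 mm; 0.12 kg; origin at the centre of the foot's underside, z up, x and y square to its sides
- light_tip (a point): centre of the underside of the night light's foot (same as its origin)
- dock: grey charging base, fixed, 90 x 90 mm, 40 mm tall, with a square hole in its top; origin at the centre of its underside, z up, x and y square to its sides and to the hole's
- dock_hole0 (a point): centre of the hole's mouth, at the middle of the top face of the charging base, 40 mm above the table; z up, out of the hole. The hole is 30 x 30 mm, 24 mm deep, with a 2 mm chamfer; the foot (any of its four ways round) goes in 20 mm until the light's body rests on the top face
- tin_a: closed round steel tin, upright, 54 mm diameter (56 over the lid rim), 80 mm tall, 0.1 to 0.6 kg; origin at the centre of its underside, z up. Stays shut. Looks exactly like the other two; one, a different one each time, is heaviest by more than 0.1 kg: a hidden roll of coins (coin_roll in the rules) lies loose inside it, its centre 29 mm above the origin
- tin_b: closed round steel tin, upright, 54 mm diameter (56 over the lid rim), 80 mm tall, 0.1 to 0.6 kg; origin at the centre of its underside, z up. Stays shut. Looks exactly like the other two; one, a different one each time, is heaviest by more than 0.1 kg: a hidden roll of coins (coin_roll in the rules) lies loose inside it, its centre 29 mm above the origin
- tin_c: closed round steel tin, upright, 54 mm diameter (56 over the lid rim), 80 mm tall, 0.1 to 0.6 kg; origin at the centre of its underside, z up. Stays shut. Looks exactly like the other two; one, a different one each time, is heaviest by more than 0.1 kg: a hidden roll of coins (coin_roll in the rules) lies loose inside it, its centre 29 mm above the origin
- organizer: blue pill organizer with seven lids, 36 x 190 x 26 mm, long side along its y; origin at the centre of its underside; leave alone
- cup: open stainless steel cup, 70 mm across, 90 mm tall; origin at the centre of its underside; leave alone
- case: black eyeglass case, 64 x 160 x 36 mm, long side along its y; origin at the centre of its underside; leave alone
- coaster: white ceramic coaster, 90 mm across, 8 mm thick; origin at the centre of its underside; leave alone
- flashlight: small aluminium flashlight lying along its y, 117 mm long (y from -60 to 57 mm), 30 mm thick at the head; origin under it at table height; leave alone

How it is judged (in metres and radians):
On the way, in this order (a step that is already met when the one before it is completed fails the run):
1. the night light is plugged fully into the charging base (z of light_tip in the frame of dock_hole0 below -0.016 m and horizontal distance between light_tip and dock_hole0 below 0.004 m and angle between night_light's own z axis and vertical below 0.08 rad and contact force between the fingers and night_light below 0.1 N), for 0.2 s.
2. the heaviest tin is held up above the night light (((distance between coin_roll and tin_a below 0.045 m and height (world z) of tin_a above 0.13 m and horizontal distance between tin_a and dock below 0.1 m and angle between tin_a's own z axis and vertical below 0.35 rad and contact force between the fingers and tin_a above 1 N and contact force between tin_a and night_light below 0.1 N and contact force between tin_a and dock below 0.1 N) or (distance between coin_roll and tin_b below 0.045 m and height (world z) of tin_b above 0.13 m and horizontal distance between tin_b and dock below 0.1 m and angle between tin_b's own z axis and vertical below 0.35 rad and contact force between the fingers and tin_b above 1 N and contact force between tin_b and night_light below 0.1 N and contact force between tin_b and dock below 0.1 N) or (distance between coin_roll and tin_c below 0.045 m and height (world z) of tin_c above 0.13 m and horizontal distance between tin_c and dock below 0.1 m and angle between tin_c's own z axis and vertical below 0.35 rad and contact force between the fingers and tin_c above 1 N and contact force between tin_c and night_light below 0.1 N and contact force between tin_c and dock below 0.1 N))), for 0.2 s.
At the end, for the whole second after the job is handed in: Night light 16+ mm deep in the base, upright. Heaviest tin gripped, still, tilt under 0.35 rad, underside over 0.13 m up, within 0.10 m sideways of the base centre, touching neither light nor base. Other tins standing, released, within 80 mm of their starts; bystanders within 40 mm (z of light_tip in the frame of dock_hole0 below -0.016 m and horizontal distance between light_tip and dock_hole0 below 0.004 m and angle between night_light's own z axis and vertical below 0.08 rad and ((distance between coin_roll and tin_a below 0.045 m and height (world z) of tin_a above 0.13 m and horizontal distance between tin_a and dock below 0.1 m and angle between tin_a's own z axis and vertical below 0.35 rad and contact force between the fingers and tin_a above 1 N and contact force between tin_a and night_light below 0.1 N and contact force between tin_a and dock below 0.1 N and linear speed of tin_a below 0.03 m/s and height (world z) of each of tin_b, tin_c below 0.006 m and angle between each of tin_b, tin_c's own z axis and vertical below 0.1 rad and distance of each of tin_b, tin_c from where it was at the start of the episode below 0.08 m and contact force between the fingers and tin_b below 0.1 N and contact force between the fingers and tin_c below 0.1 N) or (distance between coin_roll and tin_b below 0.045 m and height (world z) of tin_b above 0.13 m and horizontal distance between tin_b and dock below 0.1 m and angle between tin_b's own z axis and vertical below 0.35 rad and contact force between the fingers and tin_b above 1 N and contact force between tin_b and night_light below 0.1 N and contact force between tin_b and dock below 0.1 N and linear speed of tin_b below 0.03 m/s and height (world z) of each of tin_a, tin_c below 0.006 m and angle between each of tin_a, tin_c's own z axis and vertical below 0.1 rad and distance of each of tin_a, tin_c from where it was at the start of the episode below 0.08 m and contact force between the fingers and tin_a below 0.1 N and contact force between the fingers and tin_c below 0.1 N) or (distance between coin_roll and tin_c below 0.045 m and height (world z) of tin_c above 0.13 m and horizontal distance between tin_c and dock below 0.1 m and angle between tin_c's own z axis and vertical below 0.35 rad and contact force between the fingers and tin_c above 1 N and contact force between tin_c and night_light below 0.1 N and contact force between tin_c and dock below 0.1 N and linear speed of tin_c below 0.03 m/s and height (world z) of each of tin_a, tin_b below 0.006 m and angle between each of tin_a, tin_b's own z axis and vertical below 0.1 rad and distance of each of tin_a, tin_b from where it was at the start of the episode below 0.08 m and contact force between the fingers and tin_a below 0.1 N and contact force between the fingers and tin_b below 0.1 N)) and distance of each of organizer, cup, case, coaster, flashlight from where it was at the start of the episode below 0.04 m); the arm keeps its last pose, push and grip.
It fails at once if a lighter tin is held up above the night light ((height (world z) of tin_a above 0.13 m and horizontal distance between tin_a and dock below 0.1 m and not (distance between coin_roll and tin_a below 0.045 m)) or (height (world z) of tin_b above 0.13 m and horizontal distance between tin_b and dock below 0.1 m and not (distance between coin_roll and tin_b below 0.045 m)) or (height (world z) of tin_c above 0.13 m and horizontal distance between tin_c and dock below 0.1 m and not (distance between coin_roll and tin_c below 0.045 m))).
It fails at once if a tin is tipped over (angle between any of tin_a, tin_b, tin_c's own z axis and vertical above 0.8 rad).
It fails at once if a bedside thing is pushed aside or knocked over (distance of any of organizer, cup, case, coaster, flashlight from where it was at the start of the episode above 0.04 m or angle between cup's own z axis and vertical above 0.5 rad).
It also fails if it takes over 72 s, if anything falls off the work surface, if the arm or the gripper's body presses on something with over 40 N, if the wrist force passes 120 N, or if a joint passes its speed limit or range.

## Working session

There is one attempt and no reset: what is moved stays moved. The work goes in short steps, Python scripts to look and compute and a tool call to move; the robot and the scene stay as the last step left them, time stands still between calls to the robot, and variables do not carry over. Pictures are saved under pics/ and viewed, about 8 in all and at most 12, crops included, and the job is handed in when it is done.

Besides the shell and the picture viewer there is one more tool, called after ">>>" as name(argument=value, ...), one argument or row to a line, values as JSON. arm_command: Moves the arm, as the interface text tells. Its arguments: {"type":"object","properties":{"steps":{"type":"array"},"jaw":{"type":"number"}},"required":["steps"]}

```bash
ls; mkdir -p pics
python3 - <<'E'
from cell import state, read_camera, camera_model, env
import cv2
s=state();print(s, env.grip_point_offset)
for n in("scene","top"):
    im=read_camera(n);cv2.imwrite(f"pics/{n}0.png",im[:,:,::-1]);m=camera_model(n);print(n,m)
print(camera_model("wrist"))
E
```

```text
pics
{'t': 0.0, 'joints': array([ 1.14739416e+00,  4.91548257e-01,  1.55947418e+00, -1.42890585e-05,
        1.09170617e+00, -1.05599867e-01]), 'qvel': array([ 2.06046568e-03, -1.95792604e-03, -1.26542402e-04,  8.64670625e-05,
       -1.01637834e-03, -3.41849548e-05]), 'tau': array([ 1.20184170e-03, -6.12630486e+01, -2.58187097e+01,  6.92599732e-02,
        4.81508137e-02, -1.02142719e-04]), 'eef_pos': array([195.26111327, 593.66963393, 404.16013494]), 'tcp_rot': array([-3.14148552e+00,  1.13096650e-03,  1.25300069e+00]), 'ft_force': array([0.13116963, 0.63518991, 0.36899788]), 'moment': array([-0.00523653, -0.0148502 , -0.05245179]), 'opening': 0.9985784781937334} 171.3
scene {'K': array([[485.13878146,   0.        , 247.41912584],
       [  0.        , 485.13878146, 197.96736041],
       [  0.        ,   0.        ,   1.        ]]), 'k1': 0.026530347527920693, 'xyz': array([1288.95879373, -582.35401405,  908.91276784]), 'rotation': array([ 0.8593106 , -0.01191223,  0.91433427])}
top {'K': array([[351.59796653,   0.        , 252.37179596],
       [  0.        , 351.59796653, 189.59984176],
       [  0.        ,   0.        ,   1.        ]]), 'k1': -0.08567076144164819, 'xyz': array([ 332.82543789,   11.23406956, 1013.44516943]), 'rotation': array([ 0.20061236, -0.00345571, -1.5649433 ])}
{'K': array([[294.03646364,   0.        , 253.89490732],
       [  0.        , 294.03646364, 196.21976248],
       [  0.        ,   0.        ,   1.        ]]), 'k1': -0.0010131450326145573, 'xyz': array([120.99983907, 617.60154729, 383.67004032]), 'rotation': array([-0.28164245,  0.00200979,  1.25264297])}
```

Run:
```python
import cv2
cv2.imwrite("pics/top1.png",cv2.resize(cv2.imread("pics/top0.png"),(800,600),interpolation=cv2.INTER_CUBIC))
cv2.imwrite("pics/scene1.png",cv2.resize(cv2.imread("pics/scene0.png"),(800,600),interpolation=cv2.INTER_CUBIC))
```

```text
(no output)
```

View pics/top1.png

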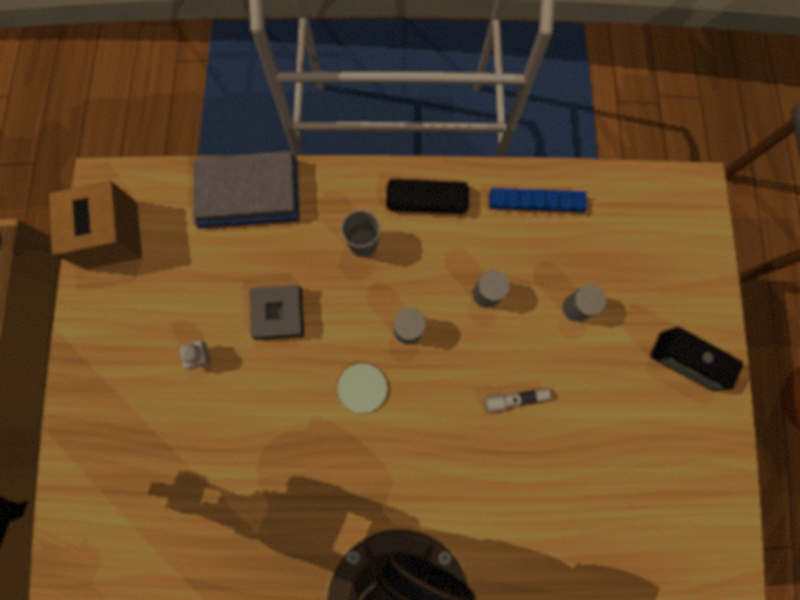

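View pics/scene1.png

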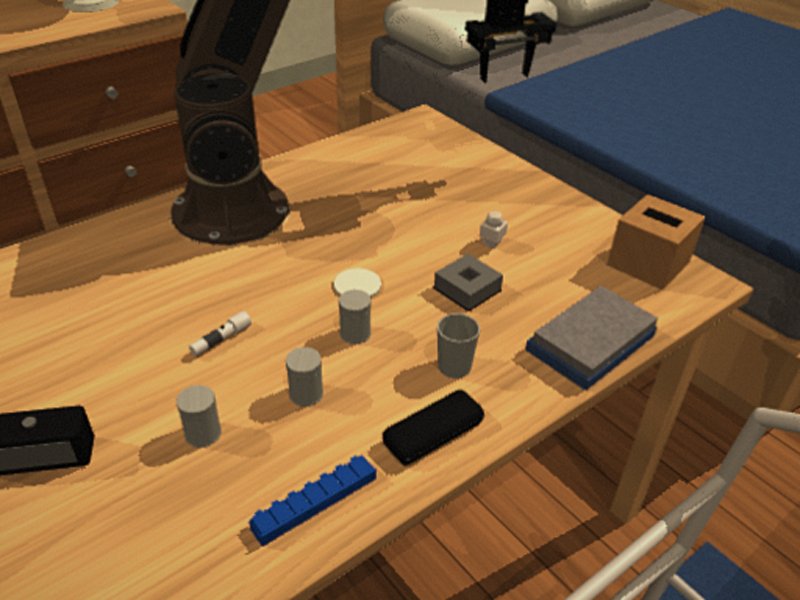

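The top view (800x600) shows the night light at (193,354), the dock at (276,312) and its hole at (274,311). The tins are at (409,326), (491,289) and (586,303). The cup is at (361,233), the coaster at (363,388) and the flashlight at (518,400).

```bash
cat > h.py <<'E'
import numpy as np, cv2
from scipy.spatial.transform import Rotation as R
from cell import state, read_camera, camera_model
def rays(m,px):
    px=np.atleast_2d(px).astype(float);K=m["K"]
    d=np.c_[(px[:,0]-K[0,2])/K[0,0],(px[:,1]-K[1,2])/K[1,1]];u=d.copy()
    for _ in range(20): u=d/(1+m["k1"]*(u**2).sum(1,keepdims=True))
    return R.from_euler("xyz",m["rotation"]).apply(np.c_[u[:,0],-u[:,1],-np.ones(len(u))])
def cast(m,px,z):
    r=rays(m,px);return m["xyz"]+r*((z-m["xyz"][2])/r[:,2])[:,None]
def project(m,P):
    p=R.from_euler("xyz",m["rotation"]).inv().apply(np.atleast_2d(P)-m["xyz"]);u=np.c_[p[:,0],-p[:,1]]/-p[:,2:]
    u=u*(1+m["k1"]*(u**2).sum(1,keepdims=True));return u@np.diag([m["K"][0,0],m["K"][1,1]])+m["K"][:2,2]
def tool(pos,yaw,closest=True):
    """relative move (cm, deg) from measured pose to grasp-down pose: TCP pos mm, tool x yaw"""
    s=state();T=R.from_euler("xyz",s["tcp_rot"]);G=R.from_euler("xyz",[np.pi,0,yaw])
    return np.r_[T.inv().apply(np.array(pos)-s["eef_pos"])/10,np.degrees((T.inv()*G).as_rotvec())].round(3)
def shot(n,f,scale=None):
    m=camera_model(n);im=read_camera(n)[:,:,::-1].copy();cv2.imwrite(f,im);return m,im
E
python3 - <<'E'
from h import *
m=camera_model("top");k=1.5625
for n,p,z in [("light",(193,354),60),("lightdome",(192,353),75),("dock",(275,310),40),("tin1",(409,324),80),("tin2",(492,286),80),("tin3",(589,301),80),("cup",(361,226),90),("coaster",(363,388),8),("base",(400,590),0),("flash",(518,400),15)]:
    print(n,cast(m,np.array(p)/k,z).round(0))
s=state()
mw=camera_model("wrist");T=R.from_euler("xyz",s["tcp_rot"]);print("cam in tool",T.inv().apply(mw["xyz"]-s["eef_pos"]),T.inv().apply(R.from_euler("xyz",mw["rotation"]).apply([[0,0,-1],[1,0,0]])))
E
```

```text
light [[421. 362.  60.]]
lightdome [[421. 358.  75.]]
dock [[504. 224.  40.]]
tin1 [[474. -16.  80.]]
tin2 [[ 542. -161.   80.]]
tin3 [[ 516. -332.   80.]]
cup [[647.  69.  90.]]
coaster [[367.  65.   8.]]
base [[18. -4.  0.]]
flash [[ 347. -215.   15.]]
cam in tool [ -0.46658829 -78.00535524  20.5657098 ] [[-1.09440322e-03  2.78011954e-01  9.60576991e-01]
 [ 9.99999399e-01  3.64954929e-04  1.03369197e-03]]
```

```bash
python3 -c "
from h import *
print(tool([455,290,400],0.7))"
```

```text
[-2.0732e+01  3.4163e+01  4.4000e-01  1.1000e-02  5.6000e-02  3.1685e+01]
```

>>> arm_command(
  steps=[
    [-1.7,2.8,0,0,0,2.6],
    [-3.5,5.7,0,0,0,5.3],
    [-5.2,8.5,0,0,0,7.9],
    [-7,11.4,0,0,0,10.6],
    [-8.7,14.2,0,0,0,13.2],
    [-10.4,17.1,0,0,0,15.9],
    [-12.2,19.9,0,0,0,18.5],
    [-13.9,22.8,0,0,0,21.2],
    [-15.6,25.6,0,0,0,23.8],
    [-17.4,28.5,0,0,0,26.5],
    [-19.1,31.3,0,0,0,29.1],
    [-20.7,34.2,0.4,0,0,31.7],
  ],
)

```text
t: 1.1
eef_pos: [456.2, 288.8, 401.1]
tcp_rot: [3.141, -0.001, 0.698]
ft_force: [-0.3, -0.0, -0.2]
opening: 1.005
```

>>> arm_command(
  steps=[
    [0,0,0,0,0,0],
    [0,0,0,0,0,0],
    [0,0,0,0,0,0],
  ],
)

```text
t: 1.35
eef_pos: [455.3, 290.3, 400.5]
tcp_rot: [-3.141, 0.001, 0.7]
ft_force: [0.0, 0.3, -0.0]
opening: 0.999
```

Run:
```python
from h import *
m,im=shot("wrist","pics/w1.png");print(m,state()["eef_pos"],state()["tcp_rot"])
cv2.imwrite("pics/w1b.png",cv2.resize(im,(800,600),interpolation=cv2.INTER_CUBIC))
```

```text
{'K': array([[294.03646364,   0.        , 253.89490732],
       [  0.        , 294.03646364, 196.21976248],
       [  0.        ,   0.        ,   1.        ]]), 'k1': -0.0010131450326145573, 'xyz': array([404.96918556, 349.70722554, 380.01138396]), 'rotation': array([-0.28181417,  0.00109015,  0.69938216])} [454.95401702 290.72432129 400.65089715] [-3.14128217e+00  3.46612538e-04  7.00712691e-01]
```

View pics/w1b.png

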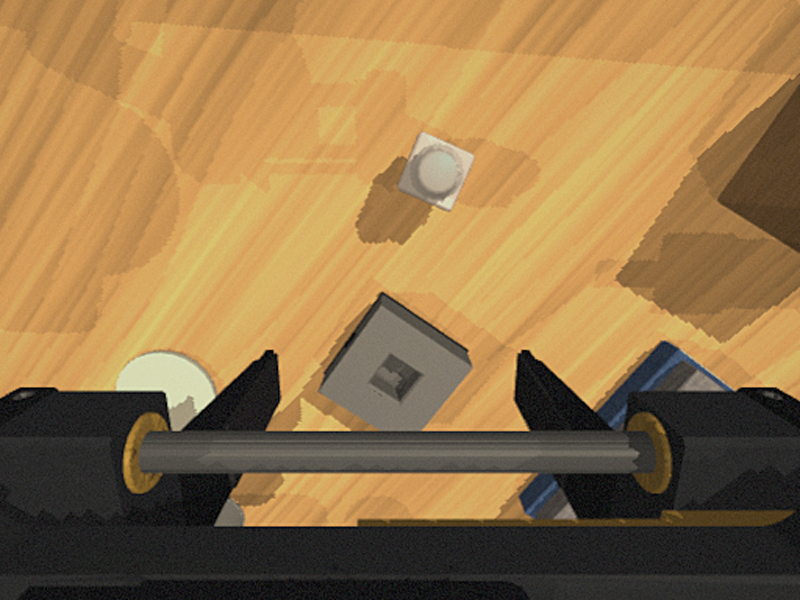

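The wrist view (800x600) shows the light's body with corners at about (425,132), (474,154), (450,210) and (398,187). The dock's top spans (383,300) to (470,365), and the hole is at about (395,377).

```bash
cat >> h.py <<'E'
def quad(m,px,z):
    """corners (px) on plane z -> centre, side lengths, yaw mod 90"""
    P=cast(m,px,z)[:,:2];e=np.roll(P,-1,0)-P;a=np.arctan2(e[:,1],e[:,0])
    return P.mean(0).round(1),np.linalg.norm(e,axis=1).round(1),(np.angle(np.exp(4j*a).mean())/4).round(3)
def gray_quad(im,seed,lo,hi,satmax=60):
    hsv=cv2.cvtColor(cv2.medianBlur(im,3),cv2.COLOR_BGR2HSV)
    k=cv2.inRange(hsv,(0,0,lo),(180,satmax,hi));n,l=cv2.connectedComponents(k)
    c=max(cv2.findContours((l==l[seed[1],seed[0]]).astype(np.uint8),cv2.RETR_EXTERNAL,cv2.CHAIN_APPROX_NONE)[0],key=cv2.contourArea)
    return cv2.contourArea(c),cv2.boxPoints(cv2.minAreaRect(c)).astype(float)
E
python3 - <<'E'
from h import *
im=cv2.imread("pics/w1.png")
m=camera_model("wrist")
hsv=cv2.cvtColor(im,cv2.COLOR_BGR2HSV);print(hsv[[109,92,232,250,200,190,241],[280,272,270,225,225,240,252]])
print(quad(m,np.array([(425,132),(474,154),(450,210),(398,187)])/1.5625,52))
print(quad(m,np.array([(386,306),(470,365),(418,432),(320,390)])/1.5625,40))
print(quad(m,np.array([(368,377),(395,353),(420,376),(394,402)])/1.5625,40))
E
python3 - <<'E'
import cv2
im=cv2.imread("pics/w1.png")
a=cv2.resize(im[75:145,245:315],(480,480),interpolation=cv2.INTER_CUBIC);b=cv2.resize(im[180:280,200:306],None,fx=3,fy=4.8) 
b=cv2.resize(im[185:281,200:306],(530,480),interpolation=cv2.INTER_CUBIC)
cv2.imwrite("pics/w1c.png",cv2.resize(cv2.hconcat([a,b]),(800,380)))
E
```

```text
[[ 26  40 190]
 [ 21  48 217]
 [ 20  50 132]
 [ 14  43 129]
 [ 16 143 218]
 [ 17 146 232]
 [ 19  46 116]]
(array([424.4, 368.7]), array([36.3, 40.2, 39.7, 40. ]), np.float64(0.287))
(array([505.7, 231.9]), array([83. , 73.1, 89. , 89.4]), np.float64(0.118))
(array([504.6, 227.9]), array([30.1, 28.3, 31.3, 30.6]), np.float64(-0.085))
```

View pics/w1c.png

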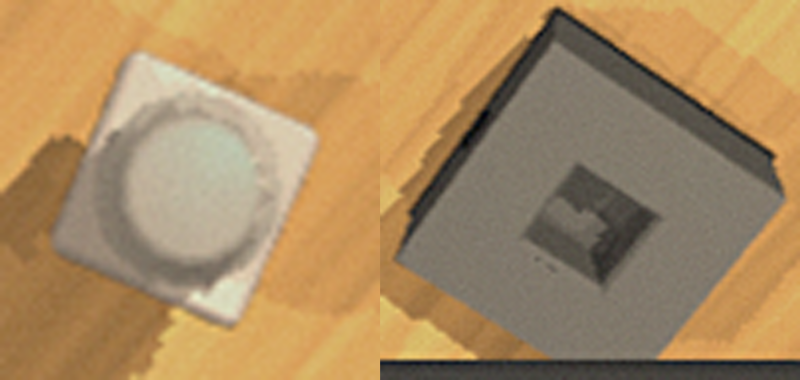

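Run:
```python
from h import *
m=camera_model("wrist")
L=np.array([(138,52),(318,128),(236,326),(52,243)])/5.43+[245,75]
H=(np.array([(580,163),(663,217),(603,290),(525,237)])-[380,0])/3.96+[200,185]
D=(np.array([(565,40),(785,197),(398,260)])-[380,0])/3.96+[200,185]
print(quad(m,L,52));print(quad(m,H,40))
P=cast(m,D,40);print(P,(P[1]+P[2])/2, [np.arctan2(*(P[i]-P[0])[1::-1]) for i in (1,2)],[np.linalg.norm(P[i]-P[0]) for i in (1,2)])
l=quad(m,L,52)
for y in (l[2],l[2]+np.pi/2,l[2]-np.pi/2):print(y,tool([*l[0],340],y))
```

```text
(array([424.3, 368.4]), array([38. , 40.7, 40.5, 39.3]), np.float64(0.302))
(array([506.8, 228. ]), array([32.1, 32. , 31.2, 30.9]), np.float64(0.076))
[[460.37041017 270.06126023  40.        ]
 [546.52109317 275.20508045  40.        ]
 [466.34644876 178.90746809  40.        ]] [506.43377097 227.05627427  40.        ] [np.float64(0.05963644838297669), np.float64(-1.5053300573577022)] [np.float64(86.30410805663689), np.float64(91.34947651240181)]
0.302 [ 2.6670e+00 -7.9120e+00  6.0670e+00 -1.4000e-02  2.3000e-02  2.2845e+01]
1.8727963267948966 [ 2.6670e+00 -7.9120e+00  6.0670e+00 -2.7000e-02  7.0000e-03 -6.7155e+01]
-1.2687963267948965 [ 2.66700e+00 -7.91200e+00  6.06700e+00  8.00000e-03  3.10000e-02
  1.12845e+02]
```

>>> arm_command(
  steps=[
    [0.7,-2,2.5,0,0,5.7],
    [1.3,-4,5,0,0,11.4],
    [2,-6,7.5,0,0,17.1],
    [2.67,-7.91,10.1,0,0,22.8],
    [2.67,-7.91,10.1,0,0,22.8],
    [2.67,-7.91,10.1,0,0,22.8],
    [2.67,-7.91,10.1,0,0,22.8],
  ],
)

```text
t: 1.98
eef_pos: [424.6, 368.4, 300.5]
tcp_rot: [-3.141, -0.001, 0.306]
ft_force: [0.0, -0.2, 0.0]
opening: 1.0
```

Run:
```python
from h import *
m,im=shot("wrist","pics/w2.png");print(state()["eef_pos"],state()["tcp_rot"])
hsv=cv2.cvtColor(cv2.medianBlur(im,5),cv2.COLOR_BGR2HSV)
k=cv2.inRange(hsv,(0,0,120),(180,85,255));p=project(m,[424,368,52])[0].astype(int);print(p,hsv[p[1],p[0]])
n,l,st,_=cv2.connectedComponentsWithStats(k);i=l[p[1],p[0]];print(st[i])
c=max(cv2.findContours((l==i).astype(np.uint8),0,1)[0],key=cv2.contourArea);b=cv2.boxPoints(cv2.minAreaRect(c));print(b,quad(m,b,52))
v=im.copy();cv2.drawContours(v,[b.astype(int)],0,(0,255,0),1);x,y=p
cv2.imwrite("pics/w2b.png",cv2.resize(v[y-80:y+80,x-100:x+100],(800,640))[20:620])
```

```text
[424.94694032 367.98580225 300.89493807] [-3.14118514e+00 -1.52657126e-03  3.04419204e-01]
[252 210] [ 28  35 187]
[ 228  178   51   57 2657]
[[228. 178.]
 [278. 178.]
 [278. 234.]
 [228. 234.]] (array([423.2, 370.8]), array([39.6, 48. , 41.9, 48. ]), np.float64(0.305))
```

View pics/w2b.png

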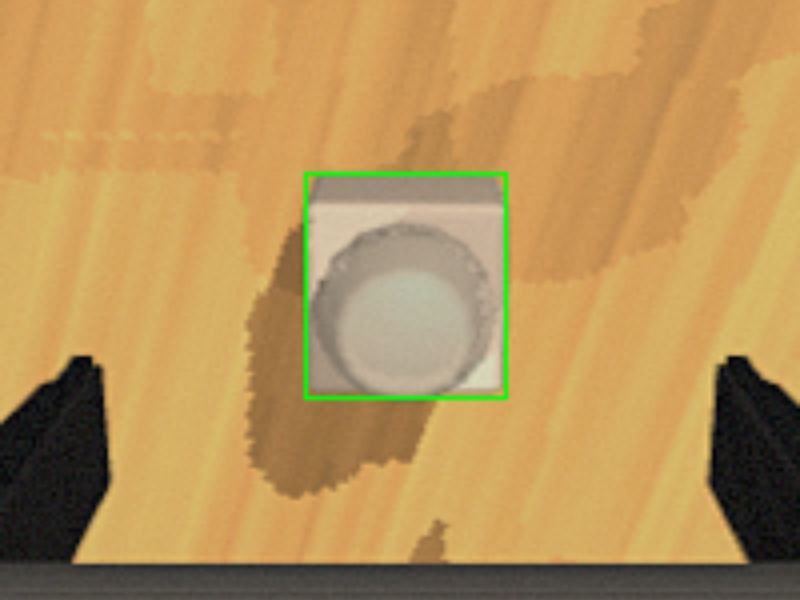

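The light is square with the view. Its top face runs over crop x 308–506 and y 203–394, and the fingers stand symmetrically on either side.

Run:
```python
from h import *
m=camera_model("wrist");q=quad(m,[(229,185.75),(278.5,185.75),(278.5,233.5),(229,233.5)],52);print(q)
print(tool([*q[0],214.3],0.303))
```

```text
(array([425.2, 367.8]), array([39.6, 41.3, 41.6, 41.3]), np.float64(0.304))
[ 5.00e-03  2.90e-02  8.66e+00 -2.30e-02 -8.70e-02  8.10e-02]
```

>>> arm_command(
  steps=[
    [0,0,2.2,0,0,0],
    [0,0,4.4,0,0,0],
    [0,0,6.6,0,0,0],
    [0,0,8.66,0,0,0],
    [0,0,8.66,0,0,0],
    [0,0,8.66,0,0,0],
  ],
)

```text
t: 2.53
eef_pos: [425.4, 367.6, 213.8]
tcp_rot: [-3.142, 0.0, 0.302]
ft_force: [0.1, -0.3, 0.8]
opening: 0.999
```

>>> arm_command(
  steps=[
    [0,0,0,0,0,0],
    [0,0,0,0,0,0],
    [0,0,0,0,0,0],
    [0,0,0,0,0,0],
    [0,0,0,0,0,0],
    [0,0,0,0,0,0],
    [0,0,0,0,0,0],
    [0,0,0,0,0,0],
  ],
  jaw=3,
)

```text
t: 3.2
eef_pos: [424.9, 368.0, 213.2]
tcp_rot: [-3.142, -0.0, 0.302]
ft_force: [0.0, 0.4, -0.4]
opening: 0.495
```

Run:
```python
from h import *
s=state();print(s)
print(tool([506.6,227.6,330],0.068))
```

```text
{'t': 3.2, 'joints': array([5.96137740e-01, 6.64641792e-01, 1.87749054e+00, 7.43550230e-05,
       5.99370347e-01, 2.94188075e-01]), 'qvel': array([0.00011211, 0.00107114, 0.00069965, 0.0006436 , 0.0003269 ,
       0.00140921]), 'tau': array([-8.99761235e-04, -6.11577272e+01, -1.47390184e+01,  5.04580722e-02,
        1.24757076e-02, -6.91172227e-04]), 'eef_pos': array([424.94125437, 367.95550962, 213.17142348]), 'tcp_rot': array([-3.14152642e+00, -7.39419846e-05,  3.01888270e-01]), 'ft_force': array([ 0.0245072 ,  0.44946345, -0.43691196]), 'moment': array([-0.12977891,  0.03520299,  0.00249077]), 'opening': 0.4947046223640315}
[ 3.6240e+00  1.5828e+01 -1.1684e+01 -4.0000e-03 -4.0000e-03  1.3401e+01]
```

>>> arm_command(
  steps=[
    [0,0,-2.5,0,0,0],
    [0,0,-5,0,0,0],
    [0,0,-7.5,0,0,0],
    [0,0,-10,0,0,0],
    [1,4,-11.7,0,0,3.3],
    [1.8,8,-11.7,0,0,6.7],
    [2.7,12,-11.7,0,0,10],
    [3.6,15.8,-11.7,0,0,13.4],
    [3.2,19,-11.7,0,0,13.4],
    [2.9,21.7,-11.7,0,0,13.4],
    [2.9,21.7,-11.7,0,0,13.4],
    [2.9,21.7,-11.7,0,0,13.4],
  ],
)

```text
t: 4.2
eef_pos: [517.4, 168.1, 330.0]
tcp_rot: [-3.142, 0.0, 0.065]
ft_force: [-0.3, 0.9, -1.7]
opening: 0.442
```

>>> arm_command(
  steps=[
    [0,0,0,0,0,0],
    [0,0,0,0,0,0],
    [0,0,0,0,0,0],
  ],
)

```text
t: 4.45
eef_pos: [516.9, 170.3, 330.1]
tcp_rot: [-3.141, 0.0, 0.069]
ft_force: [-0.5, -0.3, -0.9]
opening: 0.44
```

Run:
```python
from h import *
m,im=shot("wrist","pics/w3.png");s=state();print(s["eef_pos"],s["tcp_rot"],s["ft_force"],s["opening"])
cv2.imwrite("pics/w3b.png",cv2.resize(im,(800,600),interpolation=cv2.INTER_CUBIC))
```

```text
[516.89463371 170.24814864 330.11434485] [-3.14149045e+00 -4.78405416e-05  6.93490560e-02] [-0.17863476 -0.11222328 -0.93390883] 0.4359183121812764
```

View pics/w3b.png

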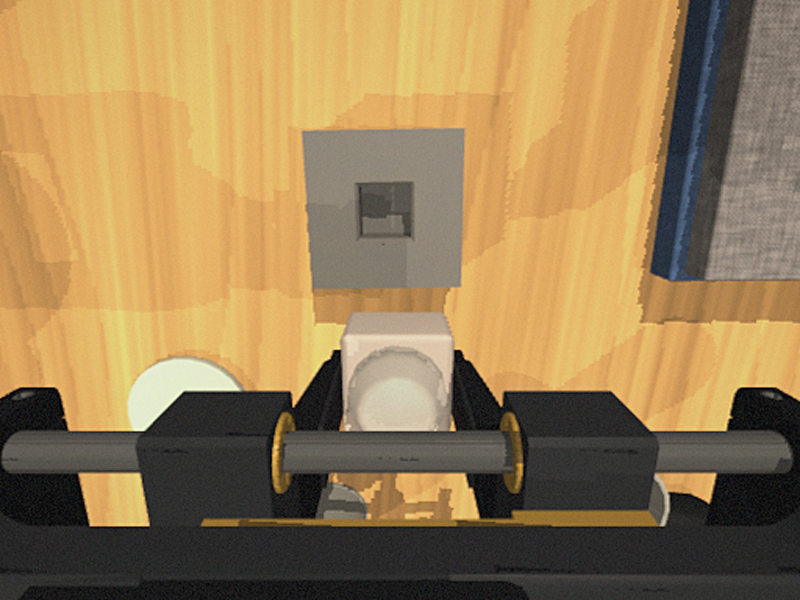

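Run:
```python
from h import *
m=camera_model("wrist");im=cv2.imread("pics/w3.png")
hsv=cv2.cvtColor(cv2.medianBlur(im,3),cv2.COLOR_BGR2HSV)
k=cv2.inRange(hsv,(0,0,60),(180,75,170));k[205:]=0
n,l,st,_=cv2.connectedComponentsWithStats(k);i=l[100,225];print(st[i])
c=max(cv2.findContours((l==i).astype(np.uint8),0,1)[0],key=cv2.contourArea)
h=cv2.convexHull(c);a=cv2.approxPolyDP(h,6,True)[:,0]+0.;print(a)
if len(a)==4: print("dock",quad(m,a,40))
# hole by profile: gradients along row/col
g=cv2.cvtColor(im,6).astype(float)
print("row",g[125:145,215:280].mean(0).round().astype(int),"col",g[105:165,235:258].mean(1).round().astype(int))
print("hole",quad(m,np.array([(357,182),(413,181),(413,239),(357,239)])/1.5625,40))
s=state();T=R.from_euler("xyz",s["tcp_rot"])
z=s["eef_pos"][2]-161.2
for e in [(342,336),(453,335),(397,335)]: print("near top edge in tool",T.inv().apply(cast(m,np.array(e)/1.5625,z)[0]-s["eef_pos"]).round(1))
z=s["eef_pos"][2]-193.2
for e in [(346,315),(448,315)]: print("near low edge in tool",T.inv().apply(cast(m,np.array(e)/1.5625,z)[0]-s["eef_pos"]).round(1))
```

```text
[  194    82   103   103 10038]
[[295.  82.]
 [294. 181.]
 [201. 184.]
 [194.  84.]]
dock (array([506. , 226.6]), array([87.2, 87.6, 88.4, 86.8]), np.float64(0.093))
row [129 130 130 130 130 130 129 128 128 127 128 129 114 103  91  64  62  83
  87  87  86  84  83  85  84  86  84  84  84  84  85  86  89  91  90  99
 108 100  94  95  95  96  89  80  80  80  80  79  97 109 131 140 138 139
 137 138 138 138 138 138 138 138 138 138 137] col [138 138 138 137 138 137 138 137 138 139 137 114  81  85  87  88  88  87
  86  83  81  82  81  80  79  80  80  80  80  80  78  73  79  93  99 115
 112 113 113 113 113 113 113 111  96  89  93 110 126 125 123 121 125 124
 124 123 124 123 123 123]
hole (array([506.3, 226.8]), array([31.7, 32.8, 32.8, 32.2]), np.float64(0.07))
near top edge in tool [-17.7 -27.1 161.2]
near top edge in tool [ 18.4 -27.4 161.2]
near top edge in tool [  0.2 -27.4 161.2]
near low edge in tool [-19.8 -24.3 193.2]
near low edge in tool [ 20.3 -24.3 193.2]
```

The light has probably slipped about 20 mm down in the grip, because its body looks too small and its top edge sits near the fingertips. I lifted before the fingers had fully closed. I'll set it down on clear table, release it and grasp it again.

Run:
```python
from h import *
im=cv2.imread("pics/w3.png")
cv2.imwrite("pics/w3c.png",cv2.resize(im[190:290,200:310],None,fx=5,fy=5,interpolation=cv2.INTER_CUBIC))
print(tool([430,335,250],0.07))
```

```text
[-7.5270e+00 -1.7037e+01  8.0130e+00 -6.0000e-03 -3.0000e-03 -3.7000e-02]
```

View pics/w3c.png

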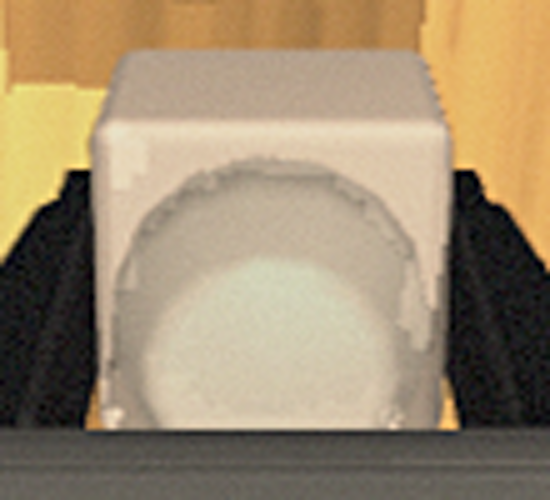

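>>> arm_command(
  steps=[
    [-1.6,-3.6,0,0,0,0],
    [-3.2,-7.2,0,0,0,0],
    [-4.8,-10.8,0,0,0,0],
    [-6.4,-14.4,0,0,0,0],
    [-7.5,-17,1.5,0,0,0],
    [-7.5,-17,4,0,0,0],
    [-7.5,-17,6.5,0,0,0],
    [-7.5,-17,8,0,0,0],
    [-7.5,-17,8,0,0,0],
    [-7.5,-17,8,0,0,0],
  ],
)

```text
t: 5.33
eef_pos: [430.6, 334.4, 249.9]
tcp_rot: [3.141, 0.001, 0.069]
ft_force: [-1.4, -0.4, -1.5]
opening: 0.44
```

>>> arm_command(
  steps=[
    [0,0,0.4,0,0,0],
    [0,0,0.8,0,0,0],
    [0,0,1.2,0,0,0],
    [0,0,1.6,0,0,0],
  ],
)

```text
t: 5.67
eef_pos: [430.9, 333.8, 234.4]
tcp_rot: [-3.141, -0.001, 0.068]
ft_force: [-0.0, -0.5, -1.5]
opening: 0.437
```

>>> arm_command(
  steps=[
    [0,0,0.2,0,0,0],
    [0,0,0.4,0,0,0],
    [0,0,0.4,0,0,0],
  ],
)

```text
t: 5.92
eef_pos: [430.8, 333.8, 229.8]
tcp_rot: [3.141, 0.0, 0.068]
ft_force: [0.0, 0.6, -1.8]
opening: 0.441
```

>>> arm_command(
  steps=[
    [0,0,0.2,0,0,0],
    [0,0,0.4,0,0,0],
    [0,0,0.4,0,0,0],
  ],
)

```text
t: 6.17
eef_pos: [430.9, 334.0, 228.1]
tcp_rot: [-3.141, -0.002, 0.068]
ft_force: [-5.2, -3.2, 24.4]
opening: 0.439
```

>>> arm_command(
  steps=[
    [0,0,-0.15,0,0,0],
    [0,0,-0.15,0,0,0],
  ],
)

```text
t: 6.33
eef_pos: [430.8, 333.9, 228.2]
tcp_rot: [-3.141, -0.001, 0.068]
ft_force: [0.7, 0.1, 6.2]
opening: 0.439
```

>>> arm_command(
  steps=[
    [0,0,0,0,0,0],
    [0,0,0,0,0,0],
    [0,0,0,0,0,0],
    [0,0,0,0,0,0],
    [0,0,0,0,0,0],
  ],
  jaw=7,
)

```text
t: 6.75
eef_pos: [430.8, 333.9, 227.5]
tcp_rot: [3.142, 0.0, 0.068]
ft_force: [0.3, -0.5, -0.4]
opening: 0.712
```

Run:
```python
from h import *
s=state();print(s["eef_pos"],s["tcp_rot"],s["ft_force"],s["opening"]);print(tool([430.9,334,214.3],0.068))
```

```text
[430.79427395 333.86831915 227.45637988] [3.14153720e+00 2.38905562e-04 6.78756042e-02] [ 0.3371943  -0.45276063 -0.38793932] 0.7121170993319347
[ 0.012 -0.012  1.316  0.003  0.014 -0.007]
```

>>> arm_command(
  steps=[
    [0,0,0.6,0,0,0],
    [0,0,1.3,0,0,0],
    [0,0,1.3,0,0,0],
    [0,0,1.3,0,0,0],
  ],
)

```text
t: 7.08
eef_pos: [430.7, 333.8, 213.9]
tcp_rot: [3.141, 0.001, 0.068]
ft_force: [0.8, 0.1, -0.2]
opening: 0.733
```

>>> arm_command(
  steps=[
    [0,0,0,0,0,0],
    [0,0,0,0,0,0],
    [0,0,0,0,0,0],
    [0,0,0,0,0,0],
    [0,0,0,0,0,0],
    [0,0,0,0,0,0],
    [0,0,0,0,0,0],
    [0,0,0,0,0,0],
    [0,0,0,0,0,0],
    [0,0,0,0,0,0],
  ],
  jaw=2,
)

```text
t: 7.92
eef_pos: [430.8, 333.9, 214.8]
tcp_rot: [-3.141, -0.0, 0.068]
ft_force: [-0.4, -0.5, 2.7]
opening: 0.438
```

>>> arm_command(
  steps=[
    [0,0,-1,0,0,0],
    [0,0,-2,0,0,0],
    [0,0,-4,0,0,0],
    [0,0,-6,0,0,0],
    [0,0,-8,0,0,0],
    [0,0,-8,0,0,0],
    [0,0,-8,0,0,0],
  ],
)

```text
t: 8.5
eef_pos: [430.7, 333.8, 296.0]
tcp_rot: [-3.14, -0.002, 0.068]
ft_force: [0.3, -0.1, -1.3]
opening: 0.438
```

Run:
```python
from h import *
m,im=shot("wrist","pics/w4.png");s=state();print(s["eef_pos"],s["tcp_rot"],s["ft_force"],s["opening"])
print(tool([505.9,226.9,300],0.073))
cv2.imwrite("pics/w4c.png",cv2.resize(im[190:290,200:310],None,fx=5,fy=5,interpolation=cv2.INTER_CUBIC))
```

```text
[430.55789589 333.73462332 294.99224883] [-3.14122049e+00 -6.46647594e-04  6.79593578e-02] [-0.00563821 -0.5115034  -1.82295487] 0.438829778215815
[ 6.792 11.17  -0.501 -0.021 -0.037 -0.289]
```

View pics/w4c.png

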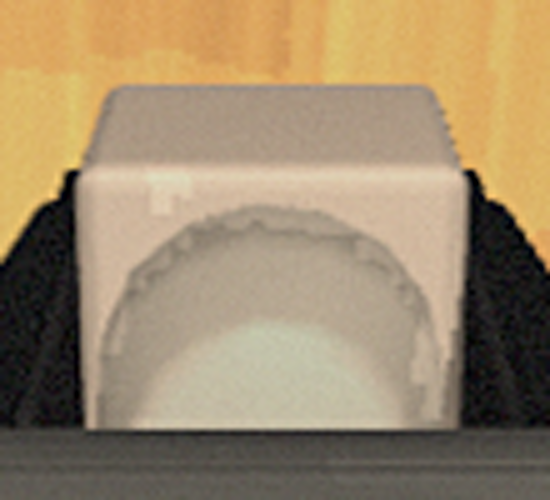

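>>> arm_command(
  steps=[
    [1.7,2.8,0,0,0,0],
    [3.4,5.6,0,0,0,0],
    [5.1,8.4,0,0,0,0],
    [6.8,11.2,0.5,0,0,-0.3],
    [6.81,11.17,1.5,0,0,-0.3],
    [6.81,11.17,2.5,0,0,-0.3],
    [6.81,11.17,3,0,0,-0.3],
    [6.81,11.17,3,0,0,-0.3],
    [6.81,11.17,3,0,0,-0.3],
    [6.81,11.17,3,0,0,-0.3],
  ],
)

```text
t: 9.38
eef_pos: [505.9, 227.8, 264.8]
tcp_rot: [-3.141, 0.0, 0.074]
ft_force: [0.2, 0.0, -1.9]
opening: 0.439
```

Run:
```python
from h import *
s=state();print(s["eef_pos"],s["tcp_rot"],s["ft_force"],s["opening"])
print(tool([506.2,226.9,250],0.073))
```

```text
[505.92413568 227.8289348  264.76390101] [-3.14148317e+00  2.93155053e-05  7.44290724e-02] [ 0.23384827  0.03552551 -1.86961458] 0.4394603596138023
[ 0.021  0.095  1.476 -0.006  0.002  0.082]
```

>>> arm_command(
  steps=[
    [0.02,0.09,0.2,0,0,0],
    [0.02,0.09,0.4,0,0,0],
    [0.02,0.09,0.6,0,0,0],
    [0.02,0.09,0.8,0,0,0],
    [0.02,0.09,1,0,0,0],
    [0.02,0.09,1.2,0,0,0],
    [0.02,0.09,1.3,0,0,0],
    [0.02,0.09,1.3,0,0,0],
  ],
)

```text
t: 10.05
eef_pos: [506.5, 226.1, 251.4]
tcp_rot: [3.142, 0.0, 0.073]
ft_force: [0.1, 0.0, -0.6]
opening: 0.436
```

>>> arm_command(
  steps=[
    [0,0,0.15,0,0,0],
    [0,0,0.3,0,0,0],
    [0,0,0.45,0,0,0],
    [0,0,0.6,0,0,0],
    [0,0,0.6,0,0,0],
  ],
)

```text
t: 10.47
eef_pos: [506.5, 226.2, 245.3]
tcp_rot: [3.142, 0.0, 0.073]
ft_force: [-0.0, 0.1, -0.3]
opening: 0.442
```

>>> arm_command(
  steps=[
    [0,0,0.2,0,0,0],
    [0,0,0.4,0,0,0],
    [0,0,0.6,0,0,0],
    [0,0,0.8,0,0,0],
    [0,0,0.9,0,0,0],
    [0,0,0.95,0,0,0],
    [0,0,0.95,0,0,0],
  ],
)

```text
t: 11.05
eef_pos: [506.6, 226.2, 236.0]
tcp_rot: [-3.142, 0.0, 0.073]
ft_force: [-0.2, 0.1, -0.8]
opening: 0.437
```

>>> arm_command(
  steps=[
    [0,0,0.1,0,0,0],
    [0,0,0.2,0,0,0],
    [0,0,0.25,0,0,0],
    [0,0,0.25,0,0,0],
  ],
)

```text
t: 11.38
eef_pos: [506.5, 226.2, 234.7]
tcp_rot: [-3.141, -0.001, 0.073]
ft_force: [-3.3, -1.7, 13.4]
opening: 0.439
```

>>> arm_command(
  steps=[
    [0,0,0,0,0,0],
    [0,0,0,0,0,0],
    [0,0,0,0,0,0],
    [0,0,0,0,0,0],
    [0,0,0,0,0,0],
    [0,0,0,0,0,0],
  ],
  jaw=9.5,
)

```text
t: 11.88
eef_pos: [506.6, 226.2, 233.5]
tcp_rot: [-3.142, 0.0, 0.073]
ft_force: [0.0, 0.1, 0.7]
opening: 0.807
```

>>> arm_command(
  steps=[
    [0,0,-1.5,0,0,0],
    [0,0,-4,0,0,0],
    [0,0,-7,0,0,0],
    [0,0,-10,0,0,0],
    [0,0,-13,0,0,0],
    [0,0,-13,0,0,0],
  ],
)

```text
t: 12.38
eef_pos: [507.0, 226.4, 368.9]
tcp_rot: [-3.14, -0.008, 0.073]
ft_force: [0.4, 0.1, -0.3]
opening: 1.0
```

Run:
```python
from h import *
s=state();print(s["eef_pos"],s["ft_force"],s["opening"])
m,im=shot("wrist","pics/w5.png")
mt,it=shot("top","pics/t5.png")
p=project(m,[506.4,226.5,72])[0];print(p)
x,y=p.astype(int);a=cv2.resize(im[y-70:y+70,x-90:x+90],(540,420))
b=cv2.resize(it[110:250,200:460],(780,420))  # tins region
b=cv2.resize(it[130:290,80:440],(800,356))
cv2.imwrite("pics/c5.png",np.vstack([cv2.resize(a,(310,241)).repeat(1,0) if 0 else np.hstack([cv2.resize(a,(310,240)),np.zeros((240,490,3),np.uint8)]),b]))
```

```text
[507.00556235 226.38109793 368.87501302] [ 0.42298873  0.06819767 -0.28563658] 0.99959786452592
[250.80723631 194.2954048 ]
```

View pics/c5.png

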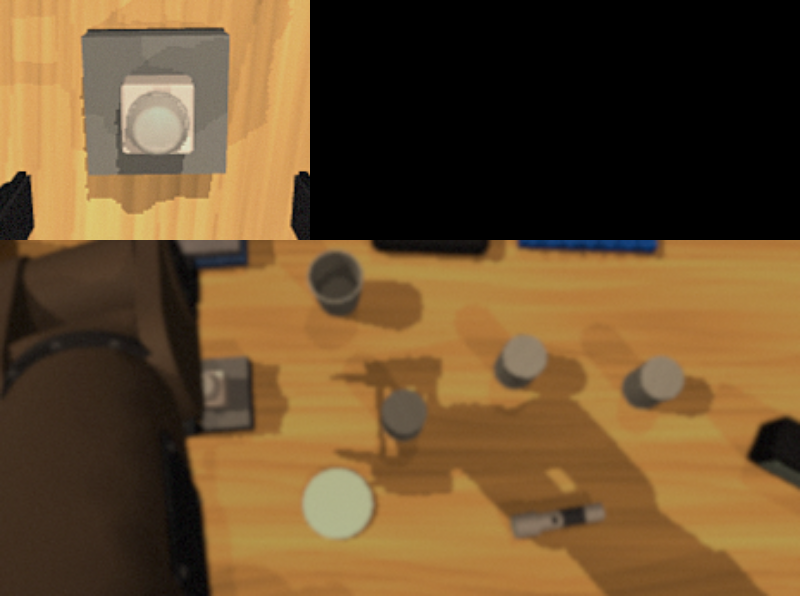

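Run:
```python
from h import *
m=camera_model("top")
P=cast(m,[(261.8,207.4),(315.4,182.7),(377.9,193)],80);print(P.round(1))
print(cast(m,np.array([(193,354)])/1.5625,52))
for p in P: print(tool([p[0],p[1],330],0))
```

```text
[[ 474.1  -16.5   80. ]
 [ 543.  -162.8   80. ]
 [ 515.4 -334.6   80. ]]
[[421.80144159 364.47742461  52.        ]]
[-5.005 23.958  3.425 -0.036 -0.123  4.194]
[ 7.9700e-01  3.9057e+01  3.4290e+00 -3.6000e-02 -1.2300e-01  4.1940e+00]
[-3.2120e+00  5.5991e+01  3.4110e+00 -3.6000e-02 -1.2300e-01  4.1940e+00]
```

>>> arm_command(
  steps=[
    [-0.8,4,0,0,0,0.7],
    [-1.6,8,0,0,0,1.4],
    [-2.5,12,0.5,0,0,2.1],
    [-3.3,16,1.5,0,0,2.8],
    [-4.2,20,2.5,0,0,3.5],
    [-5,24,3.4,0,0,4.2],
    [-5,24,3.4,0,0,4.2],
    [-5,24,3.4,0,0,4.2],
    [-5,24,3.4,0,0,4.2],
  ],
)

```text
t: 13.23
eef_pos: [474.2, -16.8, 328.9]
tcp_rot: [-3.141, 0.002, -0.001]
ft_force: [-0.1, -0.8, 0.6]
opening: 1.0
```

```bash
cat >> h.py <<'E'
def lid(f,guess):
    s=state();m,im=shot("wrist",f);g=cv2.medianBlur(cv2.cvtColor(im,6),5)
    P=np.array([guess[0],guess[1],80]);p=project(m,P)[0];r=np.linalg.norm(project(m,P+[0,28,0])[0]-p)
    sat=cv2.cvtColor(cv2.medianBlur(im,5),cv2.COLOR_BGR2HSV)[...,1];k=(sat<90).astype(np.uint8)*255
    x,y=p.astype(int);w=int(2*r);k2=np.zeros_like(k);k2[y-w:y+w,x-w:x+w]=k[y-w:y+w,x-w:x+w]
    c=cv2.HoughCircles(g[y-w:y+w,x-w:x+w],cv2.HOUGH_GRADIENT,1,20,param1=80,param2=12,minRadius=int(.85*r),maxRadius=int(1.15*r))
    print("pred",p,r,s["eef_pos"],s["ft_force"])
    v=im[y-w:y+w,x-w:x+w].copy()
    for q in c[0][:3]:
        print(q+[x-w,y-w,0],cast(m,q[:2]+[x-w,y-w],80).round(1))
    q=c[0][0];cv2.circle(v,(int(q[0]),int(q[1])),int(q[2]),(0,255,0),1);cv2.imwrite(f[:-4]+"v.png",cv2.resize(v,None,fx=3,fy=3))
E
python3 -c "
from h import *
lid('pics/w6.png',(474,-16))"
```

```text
pred [253.83440775 208.98041469] 33.52264014438492 [474.24385342 -16.83678767 328.86449521] [-0.05456175 -0.76873042  0.61708966]
[259.5        206.5         31.60000038] [[478.6 -13.9  80. ]]
```

View pics/w6v.png

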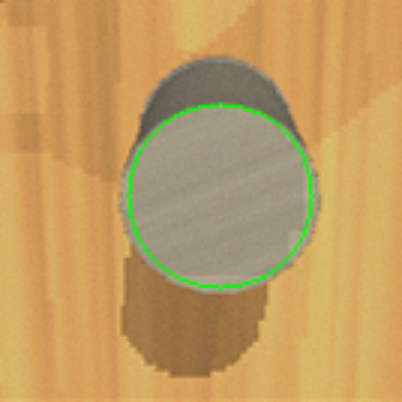

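The Hough circle fits the lid rim well, so tin 1 is at (478.6, -13.9).

>>> arm_command(
  steps=[
    [0.43,-0.29,0.5,0,0,0],
    [0.43,-0.29,3,0,0,0],
    [0.43,-0.29,6,0,0,0],
    [0.43,-0.29,9,0,0,0],
    [0.43,-0.29,11.6,0,0,0],
    [0.43,-0.29,11.6,0,0,0],
    [0.43,-0.29,11.6,0,0,0],
  ],
)

```text
t: 13.87
eef_pos: [478.8, -12.8, 212.9]
tcp_rot: [-3.141, 0.003, 0.002]
ft_force: [0.0, -0.0, -0.0]
opening: 0.997
```

>>> arm_command(
  steps=[
    [0,0,0,0,0,0],
    [0,0,0,0,0,0],
    [0,0,0,0,0,0],
    [0,0,0,0,0,0],
    [0,0,0,0,0,0],
    [0,0,0,0,0,0],
    [0,0,0,0,0,0],
    [0,0,0,0,0,0],
    [0,0,0,0,0,0],
    [0,0,0,0,0,0],
  ],
  jaw=3,
)

```text
t: 14.7
eef_pos: [478.5, -14.0, 213.9]
tcp_rot: [-3.141, -0.0, -0.0]
ft_force: [-1.4, -0.8, 5.7]
opening: 0.572
```

>>> arm_command(
  steps=[
    [0,0,-0.5,0,0,0],
    [0,0,-1,0,0,0],
    [0,0,-2,0,0,0],
    [0,0,-3,0,0,0],
    [0,0,-3,0,0,0],
    [0,0,-3,0,0,0],
    [0,0,-3,0,0,0],
    [0,0,-3,0,0,0],
    [0,0,-3,0,0,0],
  ],
)

```text
t: 15.45
eef_pos: [478.5, -13.9, 243.3]
tcp_rot: [-3.141, 0.001, -0.0]
ft_force: [0.1, 0.4, -5.5]
opening: 0.574
```

```bash
cat >> h.py <<'E'
def weigh():
    F=[];t=[]
    for _ in range(8): s=state();F.append(s["ft_force"]);t.append(s["tau"][1:3]);read_camera("top")
    s=state();print(np.mean(F,0).round(2),np.std(F,0).round(2),np.mean(t,0).round(2),s["eef_pos"],s["tcp_rot"],s["opening"])
E
python3 -c "
from h import *
weigh()"
```

```text
[-0.24  0.17 -4.48] [0.45 0.19 0.78] [-53.7  -13.74] [478.5560947  -13.94039125 243.56456942] [-3.14149760e+00  9.77642748e-05 -1.22068770e-04] 0.5725559465390373
```

>>> arm_command(
  steps=[
    [0,0,0.8,0,0,0],
    [0,0,1.6,0,0,0],
    [0,0,2.3,0,0,0],
    [0,0,2.7,0,0,0],
    [0,0,2.95,0,0,0],
    [0,0,2.95,0,0,0],
    [0,0,2.95,0,0,0],
  ],
)

```text
t: 16.43
eef_pos: [478.6, -13.9, 213.9]
tcp_rot: [-3.141, 0.0, -0.0]
ft_force: [0.4, 1.1, -4.8]
opening: 0.574
```

>>> arm_command(
  steps=[
    [0,0,0,0,0,0],
    [0,0,0,0,0,0],
    [0,0,0,0,0,0],
    [0,0,0,0,0,0],
    [0,0,0,0,0,0],
    [0,0,0,0,0,0],
  ],
  jaw=9.5,
)

```text
t: 16.93
eef_pos: [478.6, -13.9, 214.2]
tcp_rot: [-3.142, -0.0, -0.0]
ft_force: [-0.1, 0.2, 0.3]
opening: 0.938
```

>>> arm_command(
  steps=[
    [0,0,-2,0,0,0],
    [0,0,-5,0,0,0],
    [0,0,-8,0,0,0],
    [0,0,-11.5,0,0,0],
    [0,0,-11.5,0,0,0],
  ],
)

```text
t: 17.35
eef_pos: [479.1, -13.9, 334.2]
tcp_rot: [3.14, -0.008, 0.0]
ft_force: [0.7, -0.3, 0.2]
opening: 0.996
```

```bash
python3 -c "
from h import *
weigh();print(tool([547,-160,330],-0.25))"
```

```text
[ 0.21 -0.08 -0.2 ] [0.88 0.26 0.27] [-48.87 -19.3 ] [478.54945062 -13.97168756 328.13204825] [-3.14118627e+00  1.88784136e-03 -2.07319584e-04] 0.996066759724976
[ 6.8480e+00  1.4601e+01 -2.0600e-01 -1.0000e-02  1.1100e-01  1.4312e+01]
```

>>> arm_command(
  steps=[
    [1.7,3.6,0,0,0,3.6],
    [3.4,7.3,0,0,0,7.2],
    [5.1,10.9,0,0,0,10.7],
    [6.85,14.6,0,0,0,14.3],
    [6.85,14.6,0,0,0,14.3],
    [6.85,14.6,0,0,0,14.3],
    [6.85,14.6,0,0,0,14.3],
  ],
)

```text
t: 18.33
eef_pos: [546.7, -159.9, 328.1]
tcp_rot: [-3.141, 0.002, -0.25]
ft_force: [-0.1, 0.7, 0.2]
opening: 0.998
```

```bash
python3 -c "
from h import *
lid('pics/w7.png',(547,-160))
print(tool([547,-160,213.5],-0.25))"
```

```text
pred [254.42902498 210.3770864 ] 33.61459334556914 [ 546.69930547 -159.86715902  328.14717208] [-0.09291615  0.67289246  0.17591185]
[256.5        207.5         36.29999924] [[ 549.2 -158.    80. ]]
[ 0.071  0.063 11.499 -0.025  0.093  0.06 ]
```

>>> arm_command(
  steps=[
    [0.14,-0.16,0.5,0,0,0],
    [0.14,-0.16,3,0,0,0],
    [0.14,-0.16,6,0,0,0],
    [0.14,-0.16,9,0,0,0],
    [0.14,-0.16,11.5,0,0,0],
    [0.14,-0.16,11.5,0,0,0],
    [0.14,-0.16,11.5,0,0,0],
  ],
)

```text
t: 18.97
eef_pos: [548.7, -157.9, 213.6]
tcp_rot: [-3.141, 0.002, -0.248]
ft_force: [0.6, -0.0, 0.4]
opening: 0.999
```

>>> arm_command(
  steps=[
    [0,0,0,0,0,0],
    [0,0,0,0,0,0],
    [0,0,0,0,0,0],
    [0,0,0,0,0,0],
    [0,0,0,0,0,0],
    [0,0,0,0,0,0],
    [0,0,0,0,0,0],
    [0,0,0,0,0,0],
    [0,0,0,0,0,0],
    [0,0,0,0,0,0],
  ],
  jaw=3,
)

```text
t: 19.8
eef_pos: [548.8, -158.8, 214.3]
tcp_rot: [-3.142, -0.0, -0.25]
ft_force: [-1.4, -0.2, 5.1]
opening: 0.571
```

>>> arm_command(
  steps=[
    [0,0,-0.5,0,0,0],
    [0,0,-1,0,0,0],
    [0,0,-2,0,0,0],
    [0,0,-3,0,0,0],
    [0,0,-3,0,0,0],
    [0,0,-3,0,0,0],
    [0,0,-3,0,0,0],
    [0,0,-3,0,0,0],
    [0,0,-3,0,0,0],
  ],
)

```text
t: 20.55
eef_pos: [548.7, -158.7, 243.8]
tcp_rot: [-3.141, 0.001, -0.25]
ft_force: [0.8, -0.7, -2.5]
opening: 0.566
```

```bash
python3 -c "
from h import *
weigh()"
```

```text
[ 0.16 -0.25 -1.92] [0.42 0.58 0.48] [-61.89 -17.23] [ 548.79173135 -158.7537239   244.04843582] [-3.14147837e+00  6.33704932e-05 -2.49754710e-01] 0.5645286744302241
```

>>> arm_command(
  steps=[
    [0,0,0.8,0,0,0],
    [0,0,1.6,0,0,0],
    [0,0,2.3,0,0,0],
    [0,0,2.7,0,0,0],
    [0,0,2.98,0,0,0],
    [0,0,2.98,0,0,0],
    [0,0,2.98,0,0,0],
  ],
)

```text
t: 21.53
eef_pos: [548.6, -158.7, 214.3]
tcp_rot: [-3.141, 0.001, -0.25]
ft_force: [-2.5, 1.3, 3.3]
opening: 0.562
```

>>> arm_command(
  steps=[
    [0,0,0,0,0,0],
    [0,0,0,0,0,0],
    [0,0,0,0,0,0],
    [0,0,0,0,0,0],
    [0,0,0,0,0,0],
    [0,0,0,0,0,0],
  ],
  jaw=9.5,
)

```text
t: 22.03
eef_pos: [548.8, -158.8, 214.3]
tcp_rot: [-3.142, -0.0, -0.25]
ft_force: [-0.2, 0.1, -0.1]
opening: 0.932
```

>>> arm_command(
  steps=[
    [0,0,-2,0,0,0],
    [0,0,-5,0,0,0],
    [0,0,-8,0,0,0],
    [0,0,-11.5,0,0,0],
    [0,0,-11.5,0,0,0],
  ],
)

```text
t: 22.45
eef_pos: [549.4, -158.9, 335.1]
tcp_rot: [3.14, -0.009, -0.25]
ft_force: [1.4, 0.4, 0.6]
opening: 1.001
```

```bash
python3 -c "
from h import *
print(tool([520,-332,330],-0.5))"
```

```text
[ 1.4170e+00  1.7497e+01  5.4700e-01  6.0000e-03 -4.9600e-01  1.4348e+01]
```

>>> arm_command(
  steps=[
    [0.3,3.5,0,0,0,3],
    [0.6,7,0,0,0,6],
    [0.9,10.5,0,0,0,9],
    [1.2,14,0,0,0,12],
    [1.4,17.5,0,0,0,14.3],
    [1.4,17.5,0,0,0,14.3],
    [1.4,17.5,0,0,0,14.3],
    [1.4,17.5,0,0,0,14.3],
  ],
)

```text
t: 23.12
eef_pos: [519.0, -331.5, 328.8]
tcp_rot: [-3.141, 0.001, -0.499]
ft_force: [0.2, 0.0, -0.1]
opening: 1.001
```

```bash
python3 -c "
from h import *
lid('pics/w8.png',(520,-332))
print(tool([520,-332,213.5],-0.5))"
```

```text
pred [254.85784004 210.0333843 ] 33.740960046452656 [ 518.95386379 -331.53890459  328.82035486] [ 0.15432727  0.01414886 -0.07486515]
[257.5 208.5  33. ] [[ 522.5 -331.9   80. ]]
[ 0.128  0.049 11.549 -0.02   0.041  0.086]
```

>>> arm_command(
  steps=[
    [0.3,-0.12,0.5,0,0,0],
    [0.3,-0.12,3,0,0,0],
    [0.3,-0.12,6,0,0,0],
    [0.3,-0.12,9,0,0,0],
    [0.3,-0.12,11.5,0,0,0],
    [0.3,-0.12,11.5,0,0,0],
    [0.3,-0.12,11.5,0,0,0],
  ],
)

```text
t: 23.75
eef_pos: [522.7, -331.3, 213.6]
tcp_rot: [-3.141, 0.002, -0.498]
ft_force: [0.0, 0.4, 1.2]
opening: 1.0
```

>>> arm_command(
  steps=[
    [0,0,0,0,0,0],
    [0,0,0,0,0,0],
    [0,0,0,0,0,0],
    [0,0,0,0,0,0],
    [0,0,0,0,0,0],
    [0,0,0,0,0,0],
    [0,0,0,0,0,0],
    [0,0,0,0,0,0],
    [0,0,0,0,0,0],
    [0,0,0,0,0,0],
  ],
  jaw=3,
)

```text
t: 24.58
eef_pos: [522.3, -332.2, 214.5]
tcp_rot: [-3.142, -0.0, -0.499]
ft_force: [-0.8, 0.3, 3.8]
opening: 0.555
```

>>> arm_command(
  steps=[
    [0,0,-0.5,0,0,0],
    [0,0,-1,0,0,0],
    [0,0,-2,0,0,0],
    [0,0,-3,0,0,0],
    [0,0,-3,0,0,0],
    [0,0,-3,0,0,0],
    [0,0,-3,0,0,0],
    [0,0,-3,0,0,0],
    [0,0,-3,0,0,0],
  ],
)

```text
t: 25.33
eef_pos: [522.2, -332.1, 243.9]
tcp_rot: [-3.141, 0.001, -0.499]
ft_force: [0.5, 0.4, -3.1]
opening: 0.559
```

```bash
python3 -c "
from h import *
weigh()"
```

```text
[ 0.24  0.08 -1.62] [0.23 0.34 0.76] [-66.57 -19.07] [ 522.28305458 -332.17395613  244.25013179] [-3.14149335e+00  9.39906887e-05 -4.99334935e-01] 0.5517875838901168
```

Tin 1 weighs about 4.5 N, against 1.9 N and 1.6 N for the other two, so it is the coin tin. I'll put tin 3 back and fetch it.

>>> arm_command(
  steps=[
    [0,0,0.8,0,0,0],
    [0,0,1.6,0,0,0],
    [0,0,2.3,0,0,0],
    [0,0,2.7,0,0,0],
    [0,0,2.98,0,0,0],
    [0,0,2.98,0,0,0],
    [0,0,2.98,0,0,0],
  ],
)

```text
t: 26.32
eef_pos: [522.3, -332.2, 214.3]
tcp_rot: [-3.141, 0.0, -0.499]
ft_force: [0.2, -0.0, -1.5]
opening: 0.556
```

>>> arm_command(
  steps=[
    [0,0,0,0,0,0],
    [0,0,0,0,0,0],
    [0,0,0,0,0,0],
    [0,0,0,0,0,0],
    [0,0,0,0,0,0],
    [0,0,0,0,0,0],
  ],
  jaw=9.5,
)

```text
t: 26.82
eef_pos: [522.3, -332.2, 214.5]
tcp_rot: [-3.142, -0.0, -0.499]
ft_force: [0.3, 0.6, -0.8]
opening: 0.919
```

>>> arm_command(
  steps=[
    [0,0,-2,0,0,0],
    [0,0,-5,0,0,0],
    [0,0,-8,0,0,0],
    [0,0,-11.5,0,0,0],
    [0,0,-11.5,0,0,0],
    [0,0,-11.5,0,0,0],
  ],
)

```text
t: 27.32
eef_pos: [522.3, -332.1, 331.5]
tcp_rot: [3.141, -0.004, -0.499]
ft_force: [0.5, -0.2, -0.8]
opening: 0.999
```

```bash
python3 -c "
from h import *
print(tool([478.5,-14,330],0))"
```

```text
[-19.08  -25.832   0.058   0.087  -0.205 -28.607]
```

>>> arm_command(
  steps=[
    [-2.1,-2.9,0,0,0,-3.2],
    [-4.2,-5.7,0,0,0,-6.4],
    [-6.4,-8.6,0,0,0,-9.5],
    [-8.5,-11.5,0,0,0,-12.7],
    [-10.6,-14.4,0,0,0,-15.9],
    [-12.7,-17.2,0,0,0,-19.1],
    [-14.8,-20.1,0,0,0,-22.3],
    [-17,-23,0,0,0,-25.4],
    [-19.1,-25.8,0,0,0,-28.6],
    [-19.1,-25.8,0,0,0,-28.6],
    [-19.1,-25.8,0,0,0,-28.6],
    [-19.1,-25.8,0,0,0,-28.6],
  ],
)

```text
t: 28.32
eef_pos: [478.3, -14.4, 328.9]
tcp_rot: [-3.141, 0.001, -0.0]
ft_force: [0.2, 0.1, -1.0]
opening: 0.999
```

```bash
python3 -c "
from h import *
lid('pics/w9.png',(478.5,-14))
print(tool([478.5,-14,213.5],0))"
```

```text
pred [254.17439488 209.32368314] 33.48502774359862 [478.28314608 -14.40886229 328.90971549] [ 0.22918311  0.05364021 -0.98203149]
[257.5        209.5         30.70000076] [[481.2 -14.2  80. ]]
[253.5        234.5         34.90000153] [[477.9 -36.3  80. ]]
[ 2.0000e-02 -8.8000e-02  1.1551e+01 -4.0000e-03  3.5000e-02 -6.8000e-02]
```

>>> arm_command(
  steps=[
    [0.05,-0.05,0.5,0,0,0],
    [0.05,-0.05,3,0,0,0],
    [0.05,-0.05,6,0,0,0],
    [0.05,-0.05,9,0,0,0],
    [0.05,-0.05,11.55,0,0,0],
    [0.05,-0.05,11.55,0,0,0],
    [0.05,-0.05,11.55,0,0,0],
  ],
)

```text
t: 28.95
eef_pos: [478.7, -14.5, 213.2]
tcp_rot: [-3.141, 0.003, -0.002]
ft_force: [-0.2, 0.4, 1.1]
opening: 0.999
```

>>> arm_command(
  steps=[
    [0,0,0,0,0,0],
    [0,0,0,0,0,0],
    [0,0,0,0,0,0],
    [0,0,0,0,0,0],
    [0,0,0,0,0,0],
    [0,0,0,0,0,0],
    [0,0,0,0,0,0],
    [0,0,0,0,0,0],
    [0,0,0,0,0,0],
    [0,0,0,0,0,0],
  ],
  jaw=3,
)

```text
t: 29.78
eef_pos: [478.6, -13.7, 214.3]
tcp_rot: [-3.142, -0.0, -0.0]
ft_force: [-0.8, -0.2, 6.2]
opening: 0.575
```

>>> arm_command(
  steps=[
    [0,0,-0.7,0,0,0],
    [0,0,-1.5,0,0,0],
    [0,0,-3,0,0,0],
    [0,0,-5,0,0,0],
    [0,0,-7,0,0,0],
    [0,0,-9,0,0,0],
    [0,0,-11.5,0,0,0],
    [0,0,-14,0,0,0],
    [0,0,-16.5,0,0,0],
    [0,0,-18,0,0,0],
    [0,0,-18,0,0,0],
    [0,0,-18,0,0,0],
  ],
)

```text
t: 30.78
eef_pos: [478.2, -13.6, 394.4]
tcp_rot: [3.141, -0.001, -0.0]
ft_force: [0.1, 0.3, -5.0]
opening: 0.572
```

```bash
python3 -c "
from h import *
weigh();print(tool([506.4,226.3,394],0.07))"
```

```text
[ 0.03  0.34 -4.83] [0.35 0.38 0.4 ] [-47.81 -24.36] [478.7117259  -13.74011533 393.44089344] [-3.14131507e+00  1.12882965e-03 -1.45620138e-04] 0.5729166825436202
[ 2.7650e+00 -2.4004e+01 -5.2000e-02 -1.8000e-02  6.4000e-02 -4.0190e+00]
```

>>> arm_command(
  steps=[
    [0.3,-2.2,0,0,0,-0.4],
    [0.6,-4.8,0,0,0,-0.8],
    [0.9,-7.6,0,0,0,-1.3],
    [1.2,-10.4,0,0,0,-1.7],
    [1.5,-13.2,0,0,0,-2.2],
    [1.8,-16,0,0,0,-2.7],
    [2.1,-18.8,0,0,0,-3.1],
    [2.4,-21,0,0,0,-3.5],
    [2.6,-22.8,0,0,0,-3.8],
    [2.75,-24,0,0,0,-4],
    [2.75,-24,0,0,0,-4],
    [2.75,-24,0,0,0,-4],
  ],
)

```text
t: 32.18
eef_pos: [506.1, 226.4, 393.6]
tcp_rot: [3.141, 0.001, 0.071]
ft_force: [0.1, -1.2, -4.6]
opening: 0.573
```

>>> arm_command(
  steps=[
    [0,0,0,0,0,0],
    [0,0,0,0,0,0],
    [0,0,0,0,0,0],
    [0,0,0,0,0,0],
    [0,0,0,0,0,0],
    [0,0,0,0,0,0],
  ],
)

```text
t: 32.68
eef_pos: [506.2, 226.0, 394.1]
tcp_rot: [-3.141, -0.0, 0.069]
ft_force: [-0.5, 0.0, -4.6]
opening: 0.575
```

Run:
```python
from h import *
weigh();m,im=shot("scene","pics/s9.png");cv2.imwrite("pics/s9b.png",cv2.resize(im,(800,600),interpolation=cv2.INTER_CUBIC))
```

```text
[ 0.06  0.07 -4.59] [0.34 0.54 0.33] [-56.04 -25.53] [506.17509946 226.30581088 394.04689031] [-3.14146040e+00 -4.65380017e-05  6.96971450e-02] 0.5728637044568683
```

View pics/s9b.png

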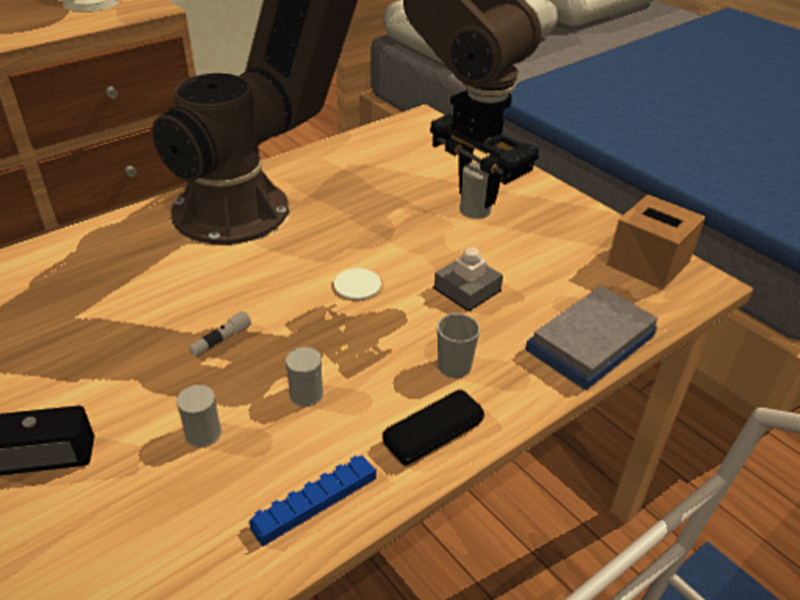

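The scene view shows the tin held upright at (476,190), straight above the plugged-in light at (470,265). The other two tins stand at (200,415) and (304,376), and everything else looks unmoved.

```bash
python3 -c "
from cell import job_done
print(job_done())"
```

```text
the job is handed in; nothing more can be done
None
```

The night light is plugged into the charging base, and the job is handed in with the coin tin held upright directly above it. No verdict was reported. The last readings were at about 33 s of the 72 s allowed.

- **Night light:** On my first lift the fingers had not fully closed, and the light slipped about 15 mm in the grip. I set it down, grasped it again, and inserted it until it seated with a 13 N push at the expected depth. A picture after release showed it sitting square in the base.
- **Weighing:** The tin nearest the base read about 4.5 N, against 1.9 N and 1.6 N for the other two. Each reading scattered by 0.5–0.8 N, but a second weighing of the heaviest gave 4.6–4.8 N.
- **Final hold:** By the gripper height, the coin tin's underside is about 180 mm up, roughly 85 mm above the light's dome. The grip was steady.
- **Other things:** In the last scene picture, the two lighter tins stand upright and the bedside things look unmoved. I judged that by eye and did not re-measure their final positions.

One disagreement: tin positions from the top camera were 3–7 mm off those from the wrist camera, so I used the wrist camera's.

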